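Lock the pattern clamp with its crank

ROBOT

A 6-joint arm with a two-finger parallel gripper is mounted at the origin on the work surface. World frame = base frame: x ahead of the robot, y to its left, z up, the work surface at z = 0. Lengths are in m, angles in rad, forces in N, time in s.
With the tool pointing down it reaches from about 0.375 to 0.975 m from the base axis. Payload 3.8 kg.
Tool frame: the origin (TCP) lies at the very end of the fingers, on their centre line; the grasp point (between the pads) lies 19 mm behind it; z points along the fingers, y is the direction in which the jaws open and shut (so a half turn about z gives the same grasp; the last joint's range is limited). The gripper opens to 85 mm and grips with 20 to 120 N. Pads are 22 mm wide; open, the fingers measure 114 mm over their backs; the gripper's body (76 mm by 85 mm) begins 54 mm behind the grasp point. The pads swing forward as they close: fully open they stand 13 mm farther back than shut.
Start: joints at [-1.203, 0.264, 1.604, -0, 1.274, -0.037], TCP at [0.266, -0.62, 0.231] pointing down, gripper open.
Joint ranges: [-2.63, 2.63], [-0.94, 2.18], [0.31, 2.57], [-1.31, 4.45], [0, 2.66], [-2.55, 2.55]. Speed limits (rad/s): [2.57, 2.57, 3.14, 3.14, 3.14, 3.14].

INTERFACE

Orientations are given as a rotation vector (axis times angle).
In Python, from workcell import status, read_camera, camera_info, order gives the robot as it stands.
- The arm moves only by the tool move_arm, never from a script. Its argument "deltas" is a list of rows, each a list of 3 entries, a list of its own where there are three numbers: the turn, a rotation vector about the world's x, y, z as a fraction of full scale, then the shift along the world's x, y, z as a fraction of full scale, then the closure, from -1 (fully open) to 1 (shut), so that 0 is half open. A call has 1 to 20 rows; each row is the pose to reach, as a shift and turn from the pose commanded when the call began; what a row does not reach only later rows make up. Full scale, the value 1, is 0.1 m for a shift and pi/2 rad for a turn. A row lasts 1/8 s, in which the tool goes at most 62.5 mm and 10.7 degrees, less where a joint would pass 70% of its speed; a pose out of reach is approached as far as the arm can. A call with a number of a shift or a turn outside -1 to 1 is refused whole. A call with a gripper value outside its range is refused whole. The fingers move at their own pace and stop on an object; "grip_force" is the grip in N (left out, the last holds). Time passes only in rows, so rows that repeat a pose let the fingers close. It gives the time, the measured TCP pose, the force and the opening at its end, in the units of the state.
- status.read_state(): the state, without advancing time (a new reading comes with each control period).
- read_camera(name): name is "scene" or "top" or "wrist"; returns (picture, depth): 400x640x3 uint8, red, green, blue; 400x640 float32, m along the optical axis (not along the pixel's ray), 0 where there is no reading.
- camera_info(name): a dict with "K" (3x3 intrinsics, pixels), "R" (3x3) and "t" (3): a world point X has camera coordinates R X + t. Camera axes: x right, y down, z forward; pixel columns grow to the right and rows downward; lengths in m; the calibration is good to about 2 mm. A picture is of the moment at which its call begins: read the wrist's pose just before it. camera_info takes no time and is no camera call; for the wrist camera it gives the pose at the moment of the call.
- order.finish_job(): hands the job in, once; it reports no verdict.
The state is a dict: "time": time; "q": joint angles; "joint_vel": joint speeds; "joint_torque": joint torques, N m; "tool_pos": TCP position; "tcp_rot": TCP orientation; "wrist_force": force on the tool from outside, world axes, zero at the start; "torque": the same for the moment, N m; "width": opening from 0.0 (shut) to 1.0 (fully open).
Only numpy, scipy, OpenCV 4.12 (cv2) and the standard library are available. Lean on these libraries where they do the work, as an engineer would, in place of code of your own. Each camera call takes 0.05 s, during which the arm holds its last target. There are 200 camera calls.

TASK

Lock the blue clamp that holds the stack of pattern cards: take the crank with the red knob, fit it right down onto the square shaft on top of the clamp and turn it clockwise, seen from above, as far as it goes. Then lift the crank off and set it down, standing on its hub, in the low blue tray; do not drop it. Leave the crank with the black knob where it stands.

Things in the scene. Friction and masses are not known exactly. Their poses are not given: they have to be found in the camera images.
- crank_red: Steel crank, 0.35 kg, red knob, standing on its hub: a block 40 x 40 x 65 mm high with a 26 mm square socket 38 mm deep in its underside. On top a dark arm, 18 mm wide, at 65 to 77 mm height, reaches along +x to 102 mm; knob at 90 mm, top at 116 mm. Origin: centre of the hub's underside; z up; socket and hub square to x, y. Grip the hub's free +y and -y faces (40 mm apart).
- shaft_foot (a point): Foot of the clamp's upright square shaft, where the crank's underside rests when fully down: on its axis, on a dark 70 mm collar, 56 mm above the table. Shaft 22 mm square, 34 mm tall, top 12 mm tapering to 8 mm. x, y square to its faces, turning with it; z up. The crank fits at any quarter turn with about 10 degrees of play either way. Below: fixed blue housing 110 x 100 x 50 mm.
- spindle (a joint): Turn of the square shaft in rad, growing clockwise seen from above: 0 to 0.15 at the start (clamp open), 1.1 at the stop (locked, aluminium pressing bar down on the cards). Stiff, about 0.15 N m; stays where it is left.
- tray: Low blue plastic tray, open on top, fixed to the table and empty: 190 x 190 mm outside, rim 14 mm high, walls and floor 5 mm thick. Origin: centre of its underside, on the table; x and y along its sides, z up.
- crank_black: A second crank of the same shape and size as the red one, but with a black knob; it belongs to another machine and is to be left alone. Origin and axes as for the red crank.
Not all that is in view belongs to the job. What is shaped like the crank_red but pink is not meant.

How it is judged:
By the outcome, as a careful person would: the job done as asked, in the order asked, and still so for the second after the job is handed in, with the robot touching nothing.
It also fails if it takes over 59 s, if anything falls off the work surface, if the arm or the gripper's body presses on something with over 40 N, if the wrist force passes 120 N, or if a joint passes its speed limit or range.

## Working session

There is one attempt and no reset: what is moved stays moved. The work goes in short steps, Python scripts to look and compute and a tool call to move; the robot and the scene stay as the last step left them, time stands still between calls to the robot, and variables do not carry over. Pictures are saved under pics/ and viewed, about 8 in all and at most 12, crops included, and the job is handed in when it is done.

Besides the shell and the picture viewer there is one more tool, called after "Call:" by a JSON object that holds its "op" and its "data", one argument or row to a line. move_arm: Moves the arm, as the interface text tells. Its arguments: {"type":"object","properties":{"deltas":{"type":"array","items":{"type":"array"}},"grip_force":{"type":"number"}},"required":["deltas"]}

```bash
mkdir -p pics; cat > h.py <<'E'
import numpy as np, cv2
from workcell import status, read_camera, camera_info, order
def grab(n,tag):
    ci=camera_info(n); im,d=read_camera(n); ci={k:np.array(ci[k]) for k in 'KRt'}
    np.savez(f'{tag}.npz',im=im,d=d,**ci); cv2.imwrite(f'pics/{tag}.png',im[:,:,::-1]); return im,d,ci
def load(tag):
    z=np.load(f'{tag}.npz'); return z['im'],z['d'],{k:z[k] for k in 'KRt'}
def onplane(ci,u,v,z):
    r=ci['R'].T@np.linalg.solve(ci['K'],[u,v,1.]); c=-ci['R'].T@ci['t']
    return c+r*(z-c[2])/r[2]
def bydepth(ci,d):
    v,u=np.mgrid[:d.shape[0],:d.shape[1]]
    p=np.stack([u,v,np.ones_like(u)],-1)@np.linalg.inv(ci['K']).T*d[...,None]
    return (p-ci['t'])@ci['R']
E
python3 - <<'E'
from h import *
a=grab('scene','s0')[0]; b=grab('top','t0')[0]
print(status.read_state())
for n in('scene','top','wrist'):
    c=camera_info(n); print(n,np.array(c['K'])[0,0],-np.array(c['R']).T@np.array(c['t']))
E
```

```text
{'time': 0.1, 'q': array([-1.20291239e+00,  2.64645136e-01,  1.60523870e+00,  2.33770184e-06,
        1.27371828e+00, -3.68976170e-02]), 'joint_vel': array([-0.00118423, -0.00369652, -0.00440923, -0.00103104, -0.00089465,
       -0.00042956]), 'joint_torque': array([-6.85571536e-05, -5.16707003e+01, -3.68590450e+01, -8.42995540e-07,
        6.30486145e-03, -1.75312454e-05]), 'tool_pos': array([ 0.26558826, -0.61983094,  0.23010787]), 'tcp_rot': array([-3.07552725e+00, -6.31097902e-01,  5.16202920e-04]), 'wrist_force': array([ 0.16815016, -0.61402471, -0.7396444 ]), 'torque': array([-0.04888879, -0.02813212, -0.01306476]), 'width': 0.9983829193444393}
scene 395.16197902617023 [1.25778585 0.59407835 0.81077265]
top 362.21324603983123 [ 0.40125495 -0.11422785  1.06887673]
wrist 316.2832878303446 [ 0.33588849 -0.58939174  0.37282026]
```

View pics/s0.png

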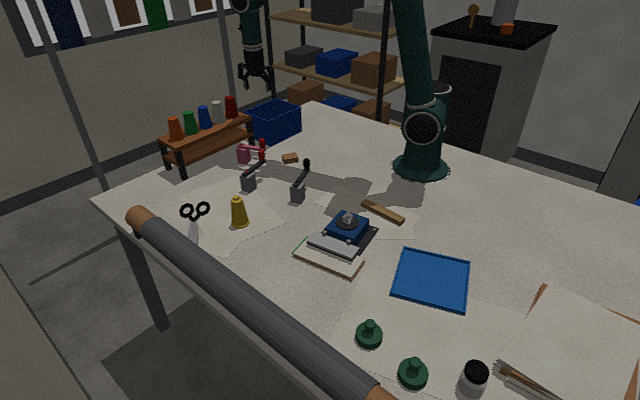

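View pics/t0.png

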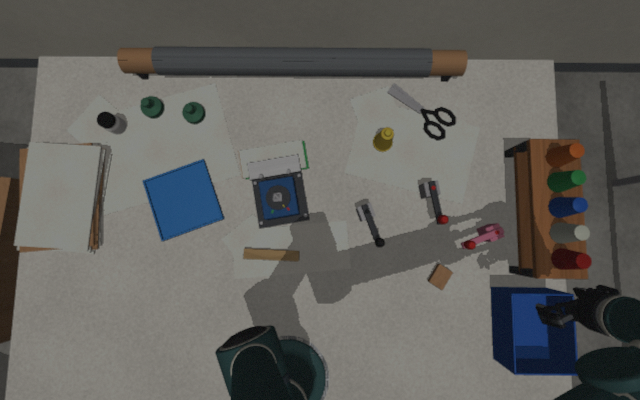

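Top view candidates: a grey crank with a red knob (hub about (428,188), knob (443,218)), a black-knob crank (hub (366,210), knob (379,242)), and a pink crank-shaped thing at (485,237). The first fits: steel with a red knob. The tray is at (183,200), the clamp at (280,197). I'll confirm this in one enlarged crop.

```bash
python3 - <<'E'
from h import *
im,d,ci=load('t0'); P=bydepth(ci,d)
a=cv2.resize(im[170:260,345:515],None,fx=4.5,fy=4.5,interpolation=cv2.INTER_CUBIC)[:300]
s=load('s0')[0]; b=cv2.resize(s[130:215,225:405],None,fx=3.4,fy=3.4,interpolation=cv2.INTER_CUBIC)
c=cv2.resize(im[165:235,240:320],None,fx=3.7,fy=3.7,interpolation=cv2.INTER_CUBIC)
W=np.zeros((600,800,3),np.uint8)
a=cv2.resize(im[170:258,345:515],(580,300),interpolation=cv2.INTER_CUBIC)
W[:300,:580]=a; W[300:300+b.shape[0],:b.shape[1]]=b[:300,:800]
W=cv2.convertScaleAbs(W,alpha=1.6); cv2.imwrite('pics/crop0.png',W[:,:,::-1])
for n,(u,v) in dict(redhub=(428,188),redarm=(435,200),redknob=(443,218),bhub=(365,208),barm=(372,225),bknob=(379,242),shaft=(279,197),tray=(183,200)).items(): print(n,P[v-1:v+2,u-1:u+2].reshape(-1,3).mean(0).round(3),P[v,u].round(3))
# scene-colour objects
h=cv2.cvtColor(im,cv2.COLOR_RGB2HSV)
m=((h[...,0]>95)&(h[...,0]<120)&(h[...,1]>130)).astype(np.uint8); m[:,400:]=0
cs,_=cv2.findContours(m,0,2)
for c in cs:
    if cv2.contourArea(c)>300: print(cv2.contourArea(c),cv2.minAreaRect(c))
m=(((h[...,0]<8)|(h[...,0]>172))&(h[...,1]>150)).astype(np.uint8)
for c in cv2.findContours(m,0,2)[0]:
    if cv2.contourArea(c)>8: print('red',cv2.contourArea(c),cv2.minAreaRect(c))
E
```

```text
redhub [ 0.534 -0.389  0.064] [ 0.535 -0.389  0.062]
redarm [ 0.5   -0.404  0.076] [ 0.5   -0.404  0.076]
redknob [ 0.449 -0.413  0.114] [ 0.448 -0.412  0.115]
bhub [ 0.475 -0.211  0.078] [ 0.475 -0.211  0.081]
barm [ 0.429 -0.231  0.076] [ 0.429 -0.231  0.076]
bknob [ 0.384 -0.244  0.115] [ 0.384 -0.244  0.117]
shaft [0.503 0.024 0.084] [0.503 0.024 0.085]
tray [0.499 0.32  0.004] [0.499 0.319 0.006]
1273.5 ((278.3648681640625, 197.68919372558594), (38.63376235961914, 35.34577941894531), 80.53767395019531)
3954.5 ((182.21617126464844, 199.62881469726562), (63.50876235961914, 65.66610717773438), 71.02959442138672)
red 596.0 ((570.5, 258.0), (20.0, 39.0), 90.0)
red 60.0 ((469.0, 244.5), (7.0, 10.0), 90.0)
red 57.0 ((442.25, 219.25001525878906), (10.001924514770508, 7.8446455001831055), 11.309932708740234)
red 9.0 ((433.0, 187.5), (3.0, 4.0), 90.0)
```

View pics/crop0.png

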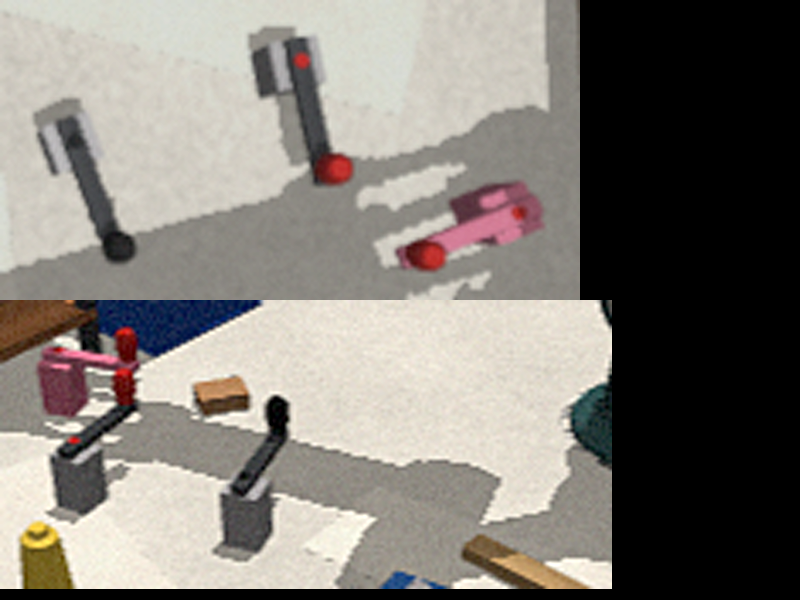

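Confirmed: the upper grey crank with the red knob and red dot is the one meant. The pink one is fully pink, and the third has a black knob. Next I'll work out positions.

```bash
python3 - <<'E'
from h import *
im,d,ci=load('t0'); P=bydepth(ci,d)
print('dot',onplane(ci,433,187.5,.077),'knob',onplane(ci,442.3,219.2,.105))
u,v=np.arange(415,455),np.arange(170,232)
S=P[170:232,415:455].reshape(-1,3); A=S[(S[:,2]>.070)&(S[:,2]<.085)]
w,V=np.linalg.eigh(np.cov(A[:,:2].T)); print('arm',len(A),A.mean(0),np.degrees(np.arctan2(*V[::-1,1])),A.min(0),A.max(0))
T=np.array([onplane(ci,*p,.014)[:2] for p in cv2.boxPoints(((182.2,199.6),(63.5,65.7),71.03))]); print('tray',T.mean(0),T, np.linalg.norm(np.diff(T,axis=0),axis=1))
e=T[1]-T[0];print(np.degrees(np.arctan2(e[1],e[0])))
# clamp: heights map
C=P[165:235,240:320].reshape(-1,3)
for lo,hi in((.078,.1),(.052,.06),(.045,.052)):
    q=C[(C[:,2]>lo)&(C[:,2]<hi)]; print(lo,len(q),q.mean(0),q.min(0),q.max(0))
R=np.array(camera_info('wrist')['R']); print('wristcam',R)
E
```

```text
dot [ 0.53408878 -0.39868727  0.077     ] knob [ 0.44575585 -0.41364974  0.105     ]
arm 257 [ 0.50076471 -0.40468566  0.07546157] -170.32550975575907 [ 0.43389757 -0.42248427  0.07011955] [ 0.55289016 -0.38820931  0.08262382]
tray [0.50023263 0.3183108 ] [[0.55546375 0.44367273]
 [0.62127168 0.26288556]
 [0.44398049 0.19434935]
 [0.38021459 0.37233554]] [0.192392   0.1900773  0.18906393]
-69.99809909673871
0.078 51 [0.50446752 0.03099474 0.08421749] [0.4946848  0.02191705 0.07889371] [0.51424426 0.04178695 0.09130682]
0.052 395 [0.50382492 0.02983586 0.05468256] [ 0.45195693 -0.02297074  0.05200087] [0.56550224 0.08161106 0.05993901]
0.045 862 [0.50649177 0.03162926 0.0485739 ] [ 0.44369169 -0.02537853  0.04501181] [0.58415245 0.08814202 0.05199973]
wristcam [[ 0.39406222 -0.91908032 -0.00251459]
 [-0.87751898 -0.37705317  0.29629604]
 [-0.27326799 -0.11455248 -0.95509284]]
```

Call:
{"op": "move_arm", "data": {
  "deltas": [
    [[0, 0, -0.05], [0.3, 0.3, 0], -1],
    [[0, 0, -0.1], [0.6, 0.6, 0], -1],
    [[0, 0, -0.15], [1, 1, 0], -1]
  ]
}}

```text
time: 0.48
tool_pos: [0.3659, -0.5198, 0.2306]
tcp_rot: [-3.13, -0.258, 0.001]
wrist_force: [0.1, 0.3, -0.4]
width: 1.002
```

Call:
{"op": "move_arm", "data": {
  "deltas": [
    [[0, 0, 0], [0.4, 0.4, 0], -1],
    [[0, 0, 0], [0.8, 0.7, 0], -1],
    [[0, 0, 0], [1, 0.9, 0], -1],
    [[0, 0, 0], [1, 0.9, 0], -1],
    [[0, 0, 0], [1, 0.9, 0], -1]
  ]
}}

```text
time: 1.1
tool_pos: [0.4652, -0.4307, 0.2308]
tcp_rot: [-3.13, -0.266, 0.002]
wrist_force: [0.5, -0.5, -0.0]
width: 1.001
```

```bash
python3 - <<'E'
from h import *
s=status.read_state(); print(s['time'],s['tool_pos'],s['tcp_rot'])
im,d,ci=grab('wrist','w1')
h=cv2.cvtColor(im,cv2.COLOR_RGB2HSV)
m=(((h[...,0]<8)|(h[...,0]>172))&(h[...,1]>150)).astype(np.uint8)
for c in cv2.findContours(m,0,2)[0]:
    if cv2.contourArea(c)>15:
        r=cv2.minAreaRect(c); print('red',cv2.contourArea(c),r,onplane(ci,*r[0],.077),onplane(ci,*r[0],.105))
P=bydepth(ci,d).reshape(-1,3); ok=(d.ravel()>0)&(np.hypot(P[:,0]-.5,P[:,1]+.405)<.09)
A=P[ok&(P[:,2]>.071)&(P[:,2]<.083)]
w,V=np.linalg.eigh(np.cov(A[:,:2].T)); print('arm',len(A),A.mean(0),np.degrees(np.arctan2(*V[::-1,1])))
E
```

```text
1.1 [ 0.46524591 -0.43065912  0.23081281] [-3.13012552e+00 -2.65736227e-01  1.62008143e-03]
red 710.0 ((621.1310424804688, 362.2252197265625), (66.52796936035156, 14.356927871704102), 47.29060745239258) [ 0.30733971 -0.80781818  0.077     ] [ 0.32937243 -0.77092072  0.105     ]
red 571.5 ((366.4706115722656, 275.38238525390625), (33.46991729736328, 21.585670471191406), 75.96376037597656) [ 0.36999153 -0.48977362  0.077     ] [ 0.38610793 -0.48290963  0.105     ]
red 76.0 ((450.0, 248.5), (9.0, 10.0), 90.0) [ 0.41556654 -0.56841513  0.077     ] [ 0.42737922 -0.5541249   0.105     ]
red 545.5 ((306.9411926269531, 201.73529052734375), (23.525955200195312, 30.074417114257812), 14.03624439239502) [ 0.44089822 -0.41482064  0.077     ] [ 0.45031879 -0.41503458  0.105     ]
red 127.0 ((304.0, 98.5), (13.0, 12.0), 90.0) [ 0.53671301 -0.39750268  0.077     ] [ 0.53708563 -0.39935199  0.105     ]
arm 2165 [ 0.50803537 -0.40294893  0.07691073] -168.88670685826074
```

View pics/w1.png

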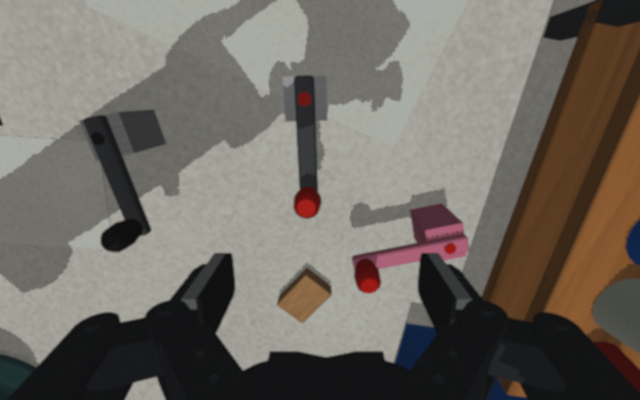

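Crank hub agrees between the two views to 3 mm: (0.5355, -0.398), dot height 0.077, arm at about -169.6°. Moving above it, then down.

Call:
{"op": "move_arm", "data": {
  "deltas": [
    [[0, 0, 0], [0.35, 0.16, 0], -1],
    [[0, 0, 0], [0.7, 0.32, 0], -1],
    [[0, 0, 0], [0.7, 0.32, -0.4], -1],
    [[0, 0, 0], [0.7, 0.32, -0.8], -1],
    [[0, 0, 0], [0.7, 0.32, -1], -1]
  ]
}}

```text
time: 1.78
tool_pos: [0.5336, -0.3985, 0.1283]
tcp_rot: [-3.128, -0.263, 0.005]
wrist_force: [-0.7, -0.0, -0.2]
width: 0.997
```

Call:
{"op": "move_arm", "data": {
  "deltas": [
    [[0, 0, 0], [0, 0, -0.3], -1],
    [[0, 0, 0], [0, 0, -0.6], -1],
    [[0, 0, 0], [0, 0, -0.9], -1],
    [[0, 0, 0], [0, 0, -1.0], -1],
    [[0, 0, 0], [0, 0, -1.0], -1]
  ]
}}

```text
time: 2.4
tool_pos: [0.5354, -0.3989, 0.0312]
tcp_rot: [-3.13, -0.264, 0.001]
wrist_force: [0.0, -0.5, 0.5]
width: 0.997
```

Call:
{"op": "move_arm", "data": {
  "deltas": [
    [[0, 0, 0], [0, 0, -0.05], 1],
    [[0, 0, 0], [0, 0, -0.05], 1],
    [[0, 0, 0], [0, 0, -0.05], 1],
    [[0, 0, 0], [0, 0, -0.05], 1],
    [[0, 0, 0], [0, 0, -0.05], 1],
    [[0, 0, 0], [0, 0, -0.05], 1],
    [[0, 0, 0], [0, 0, -0.05], 1],
    [[0, 0, 0], [0, 0, -0.05], 1]
  ],
  "grip_force": 80
}}

```text
time: 3.4
tool_pos: [0.5367, -0.3989, 0.0275]
tcp_rot: [3.129, 0.265, 0.002]
wrist_force: [1.3, 1.1, 6.5]
width: 0.457
```

Gripped (opening about 39 mm). Lift and carry to the clamp, turning +90°.

Call:
{"op": "move_arm", "data": {
  "deltas": [
    [[0, 0, 0], [0, 0, 0.2], 1],
    [[0, 0, 0], [0, 0, 0.5], 1],
    [[0, 0, 0], [0, 0, 0.8], 1],
    [[0, 0, 0], [0, 0, 1], 1],
    [[0, 0, 0], [0, 0, 1], 1]
  ]
}}

```text
time: 4.03
tool_pos: [0.5368, -0.3993, 0.1284]
tcp_rot: [3.128, 0.265, 0.004]
wrist_force: [1.0, -0.7, -4.1]
width: 0.458
```

Call:
{"op": "move_arm", "data": {
  "deltas": [
    [[0, 0, 0], [0, 0, 0.3], 1],
    [[0, 0, 0.1], [0, 0.3, 0.6], 1],
    [[0, 0, 0.2], [0, 0.6, 0.9], 1],
    [[0, 0, 0.3], [0, 0.9, 0.9], 1],
    [[0, 0, 0.4], [0, 1, 0.9], 1]
  ]
}}

```text
time: 4.65
tool_pos: [0.535, -0.2961, 0.2148]
tcp_rot: [-2.889, -1.228, 0.002]
wrist_force: [-0.5, -0.0, -4.5]
width: 0.458
```

Call:
{"op": "move_arm", "data": {
  "deltas": [
    [[0, 0, 0.1], [0, 0.3, 0], 1],
    [[0, 0, 0.2], [0, 0.6, 0], 1],
    [[0, 0, 0.3], [0, 0.9, 0], 1],
    [[0, 0, 0.4], [-0.1, 1, 0], 1],
    [[0, 0, 0.4], [-0.2, 1, 0], 1]
  ]
}}

```text
time: 5.28
tool_pos: [0.5144, -0.1972, 0.2144]
tcp_rot: [-2.374, -2.053, 0.002]
wrist_force: [-0.2, -0.4, -4.2]
width: 0.461
```

Call:
{"op": "move_arm", "data": {
  "deltas": [
    [[0, 0, 0.1], [0, 0.3, 0], 1],
    [[0, 0, 0.2], [0, 0.6, 0], 1],
    [[0, 0, 0.2], [0, 0.9, 0], 1],
    [[0, 0, 0.2], [0, 1, 0], 1],
    [[0, 0, 0.2], [0, 1, 0], 1]
  ]
}}

```text
time: 5.9
tool_pos: [0.5154, -0.0987, 0.2157]
tcp_rot: [-2.026, -2.4, 0.002]
wrist_force: [0.8, -0.4, -3.7]
width: 0.458
```

Call:
{"op": "move_arm", "data": {
  "deltas": [
    [[0, 0, 0], [0, 0.2, 0], 1],
    [[0, 0, 0], [0, 0.4, 0], 1],
    [[0, 0, 0], [0, 0.5, 0], 1],
    [[0, 0, 0], [0, 0.5, 0], 1],
    [[0, 0, 0], [0, 0.5, 0], 1]
  ]
}}

```text
time: 6.52
tool_pos: [0.5159, -0.0489, 0.2163]
tcp_rot: [2.026, 2.401, -0.001]
wrist_force: [-0.4, -0.7, -5.1]
width: 0.457
```

```bash
python3 - <<'E'
from h import *
s=status.read_state(); print(s['time'],s['tool_pos'],s['tcp_rot'],s['q'],s['width'])
grab('wrist','w2'); grab('top','t2')
E
```

```text
6.525 [ 0.51588563 -0.04889372  0.2162658 ] [ 2.02588391e+00  2.40070262e+00 -5.78918521e-04] [-1.42238970e-01 -2.39087529e-02  1.95266583e+00 -5.16153440e-04
  1.21275765e+00 -3.11003979e-01] 0.4573432983557114
```

View pics/w2.png

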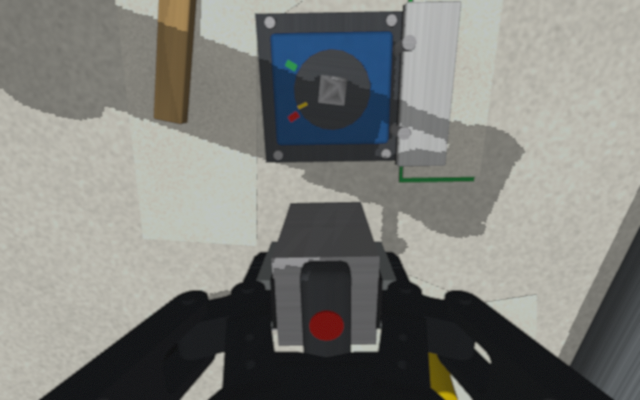

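The wrist view shows the clamp shaft at (332,90), with its yellow pointer next to the red (open) mark and the green mark clockwise of it. The crank is held straight. Next I'll measure the shaft.

```bash
python3 - <<'E'
from h import *
im,d,ci=load('w2'); P=bydepth(ci,d)
Z=P[...,2]; roi=np.zeros(Z.shape,bool); roi[40:140,280:385]=1
m=roi&(Z>.064)&(d>0)
Q=P[m]; print(len(Q),Q.mean(0),Q.max(0),Q.min(0))
top=P[roi&(Z>.086)]; print('top',len(top),top.mean(0))
col=P[roi&(Z>.0535)&(Z<.0585)&(np.hypot(P[...,0]-.5045,P[...,1]-.03)<.04)]; print('collar',len(col),col.mean(0), col.min(0),col.max(0))
g=cv2.cvtColor(im,cv2.COLOR_RGB2GRAY)
# dark collar ellipse
h=cv2.cvtColor(im,cv2.COLOR_RGB2HSV)
dk=(roi&~((h[...,0]>90)&(h[...,0]<125)&(h[...,1]>110))).astype(np.uint8); dk=cv2.morphologyEx(dk,2,np.ones((5,5)))
c=max(cv2.findContours(dk,0,1)[0],key=cv2.contourArea); e=cv2.fitEllipse(c); print(e,onplane(ci,*e[0],.056))
for t in(85,95,105):
    b=(roi&(g>t)&(np.hypot(*(np.indices(g.shape)-np.array([90,332])[:,None,None]))<25)).astype(np.uint8)
    b=cv2.morphologyEx(b,cv2.MORPH_CLOSE,np.ones((5,5)))
    c=max(cv2.findContours(b,0,1)[0],key=cv2.contourArea); r=cv2.minAreaRect(c); B=cv2.boxPoints(r)
    W=np.array([onplane(ci,*p,.07)[:2] for p in B]); E=np.diff(W,axis=0); print(t,r,W.mean(0),np.linalg.norm(E,axis=1),np.degrees(np.arctan2(E[:,1],E[:,0])))
x=cv2.resize(im[40:140,280:385],None,fx=5.7,fy=5.7,interpolation=cv2.INTER_CUBIC); cv2.imwrite('pics/crop2.png',cv2.convertScaleAbs(x,alpha=1.5)[:,:,::-1])
E
```

```text
721 [0.50731755 0.03383855 0.08440478] [0.51903782 0.04528573 0.09195133] [0.49590533 0.02244451 0.07691257]
top 323 [0.50671558 0.03262018 0.13318933]
collar 4074 [0.50723564 0.03481905 0.05620258] [ 0.47252075 -0.00058386  0.05364739] [0.54199496 0.06861039 0.05845053]
((331.6283874511719, 89.1437759399414), (75.25247955322266, 79.14153289794922), 4.128021717071533) [0.507544   0.03523447 0.056     ]
85 ((331.7705078125, 89.52458953857422), (24.806793212890625, 27.885005950927734), 5.194429397583008) [0.50755038 0.03442194] [0.0228656  0.02122086 0.02291106] [ 93.86279027   4.83948422 -84.80653018]
95 ((332.17327880859375, 89.26732635498047), (24.079898834228516, 26.567493438720703), 5.710593223571777) [0.50785556 0.03470162] [0.02177382 0.02060641 0.02181971] [ 93.35835413   4.35455396 -85.35113395]
105 ((334.0, 78.0), (2.0, 6.0), 90.0) [0.50778474 0.04410269] [0.00513861 0.00160823 0.00514769] [   9.70055505  -79.7085545  -170.29981066]
```

View pics/crop2.png

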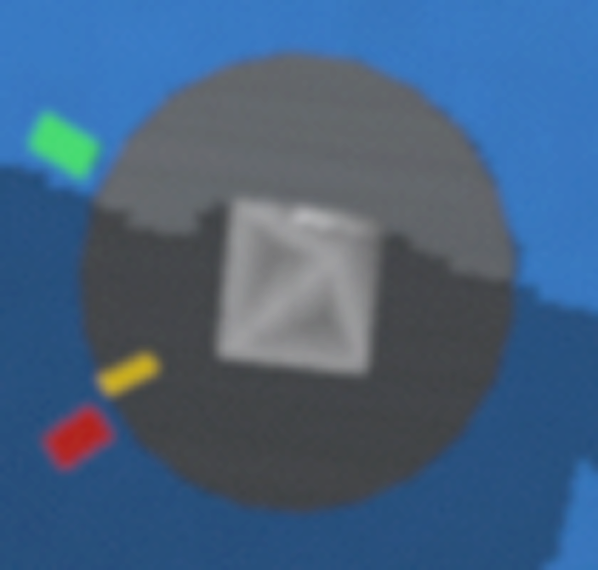

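```bash
python3 - <<'E'
from h import *
im,d,ci=load('w2')
h=cv2.cvtColor(im,cv2.COLOR_RGB2HSV)
m=(((h[...,0]<8)|(h[...,0]>172))&(h[...,1]>150)).astype(np.uint8)
for c in cv2.findContours(m,0,2)[0]:
    if cv2.contourArea(c)>100: r=cv2.minAreaRect(c); print(r,onplane(ci,*r[0],.2655),d[int(r[0][1]),int(r[0][0])])
P=bydepth(ci,d); print(P[326,326],'arm',P[300,326],'hubtop',P[330,285],P[330,370])
im,d,ci=load('t2'); P=bydepth(ci,d)
q=P[(d>0)&(P[...,2]>.255)&(P[...,2]<.275)&(np.hypot(P[...,0]-.516,P[...,1]+.049)<.15)]
print(len(q),q.mean(0),q.min(0),q.max(0))
E
```

```text
((326.0, 325.5), (29.0, 34.0), 90.0) [ 0.51650677 -0.04910192  0.2655    ] 0.110585675
[ 0.5162288  -0.04749232  0.2677326 ] arm [ 0.51474136 -0.03877177  0.26539771] hubtop [ 0.50229733 -0.06355178  0.25374092] [ 0.53600484 -0.05801339  0.25352202]
97 [ 0.52304466 -0.1157876   0.26410329] [ 0.4728115  -0.15058419  0.25626693] [ 0.53536631 -0.046432    0.27071659]
```

Hub centre sits on the TCP to within 1 mm. Move over the shaft, align −5°, then descend to just above it.

Call:
{"op": "move_arm", "data": {
  "deltas": [
    [[0, 0, -0.03], [-0.04, 0.4, 0], 1],
    [[0, 0, -0.055], [-0.09, 0.8, 0], 1],
    [[0, 0, -0.055], [-0.09, 0.83, 0], 1],
    [[0, 0, -0.055], [-0.09, 0.83, -0.4], 1],
    [[0, 0, -0.055], [-0.09, 0.83, -0.7], 1],
    [[0, 0, -0.055], [-0.09, 0.83, -0.9], 1],
    [[0, 0, -0.055], [-0.09, 0.83, -0.9], 1],
    [[0, 0, -0.055], [-0.09, 0.83, -0.9], 1]
  ]
}}

```text
time: 7.62
tool_pos: [0.5078, 0.034, 0.1273]
tcp_rot: [2.127, 2.31, 0.001]
wrist_force: [0.6, -0.3, -4.2]
width: 0.459
```

Call:
{"op": "move_arm", "data": {
  "deltas": [
    [[0, 0, 0], [0, 0, -0.1], 1],
    [[0, 0, 0], [0, 0, -0.17], 1],
    [[0, 0, 0], [0, 0, -0.24], 1],
    [[0, 0, 0], [0, 0, -0.24], 1],
    [[0, 0, 0], [0, 0, -0.24], 1]
  ]
}}

```text
time: 8.25
tool_pos: [0.5069, 0.0346, 0.1023]
tcp_rot: [2.127, 2.312, 0.0]
wrist_force: [-0.4, -0.5, -4.2]
width: 0.458
```

Call:
{"op": "move_arm", "data": {
  "deltas": [
    [[0, 0, 0], [0, 0, -0.07], 1],
    [[0, 0, 0], [0, 0, -0.12], 1],
    [[0, 0, 0], [0, 0, -0.16], 1],
    [[0, 0, 0], [0, 0, -0.18], 1],
    [[0, 0, 0], [0, 0, -0.18], 1]
  ]
}}

```text
time: 8.88
tool_pos: [0.5067, 0.0346, 0.0841]
tcp_rot: [-2.127, -2.311, 0.0]
wrist_force: [-0.5, -0.9, -3.8]
width: 0.457
```

Call:
{"op": "move_arm", "data": {
  "deltas": [
    [[0, 0, 0], [0, 0, -0.01], 1],
    [[0, 0, 0], [0, 0, -0.02], 1],
    [[0, 0, 0], [0, 0, -0.02], 1]
  ]
}}

```text
time: 9.25
tool_pos: [0.5071, 0.0346, 0.0834]
tcp_rot: [2.127, 2.311, 0.0]
wrist_force: [-4.4, -0.6, 6.4]
width: 0.458
```

Seated: contact on the collar at the expected height (0.0834). Now turn clockwise.

Call:
{"op": "move_arm", "data": {
  "deltas": [
    [[0, 0, -0.06], [0, 0, 0], 1],
    [[0, 0, -0.12], [0, 0, 0], 1],
    [[0, 0, -0.18], [0, 0, 0], 1],
    [[0, 0, -0.24], [0, 0, 0], 1],
    [[0, 0, -0.3], [0, 0, 0], 1],
    [[0, 0, -0.36], [0, 0, 0], 1],
    [[0, 0, -0.42], [0, 0, 0], 1],
    [[0, 0, -0.48], [0, 0, 0], 1],
    [[0, 0, -0.54], [0, 0, 0], 1],
    [[0, 0, -0.6], [0, 0, 0], 1],
    [[0, 0, -0.64], [0, 0, 0], 1],
    [[0, 0, -0.64], [0, 0, 0], 1]
  ]
}}

```text
time: 10.75
tool_pos: [0.5076, 0.0333, 0.0835]
tcp_rot: [2.975, 1.0, 0.001]
wrist_force: [-2.6, -4.0, 4.6]
width: 0.458
```

```bash
python3 -c "
from h import *
s=status.read_state(); print(s['time'],s['tcp_rot'],s['torque'],s['wrist_force'],s['q'],s['joint_torque'])"
```

```text
10.75 [2.97544578e+00 1.00005240e+00 1.18285184e-03] [-0.78312513  0.44570519 -0.00339286] [-2.60565114 -3.9506646   4.62357172] [ 0.01810575  0.09349029  2.09791058 -0.00275078  0.94869662  0.94202337] [  2.31102593 -34.69306111 -31.04634404   1.25218894  -0.98215576
   0.14720899]
```

Call:
{"op": "move_arm", "data": {
  "deltas": [
    [[0, 0, -0.03], [0, 0, 0], 1],
    [[0, 0, -0.06], [0, 0, 0], 1],
    [[0, 0, -0.08], [0, 0, 0], 1],
    [[0, 0, -0.08], [0, 0, 0], 1]
  ]
}}

```text
time: 11.25
tool_pos: [0.5076, 0.0333, 0.0834]
tcp_rot: [3.032, 0.812, 0.001]
wrist_force: [-3.2, -4.6, 4.1]
width: 0.46
```

```bash
python3 -c "
from h import *
s=status.read_state(); print(s['time'],s['tcp_rot'],s['torque'],s['wrist_force'],s['q'][5],s['joint_torque'][5])"
```

```text
11.25 [3.03226783e+00 8.11623154e-01 1.37654641e-03] [-0.75983152  0.46736442 -0.00172892] [-3.17664248 -4.64951932  4.12824229] 1.0674548304775406 0.06857355125248432
```

Call:
{"op": "move_arm", "data": {
  "deltas": [
    [[0, 0, -0.02], [0, 0, 0], 1],
    [[0, 0, -0.04], [0, 0, 0], 1],
    [[0, 0, -0.05], [0, 0, 0], 1],
    [[0, 0, -0.05], [0, 0, 0], 1]
  ]
}}

```text
time: 11.75
tool_pos: [0.5076, 0.0333, 0.0835]
tcp_rot: [3.062, 0.692, 0.002]
wrist_force: [-2.1, -4.2, 4.4]
width: 0.458
```

```bash
python3 -c "
from h import *
s=status.read_state(); print(s['time'],s['tcp_rot'],s['torque'],s['wrist_force'],s['q'][5],s['joint_torque'][5])
grab('wrist','w3')"
```

```text
11.75 [3.06168263e+00 6.92300137e-01 1.55565154e-03] [-0.77848447  0.39654454  0.01515239] [-2.11350011 -4.16504896  4.43659613] 1.1458208801542262 0.03327665850520134
```

View pics/w3.png

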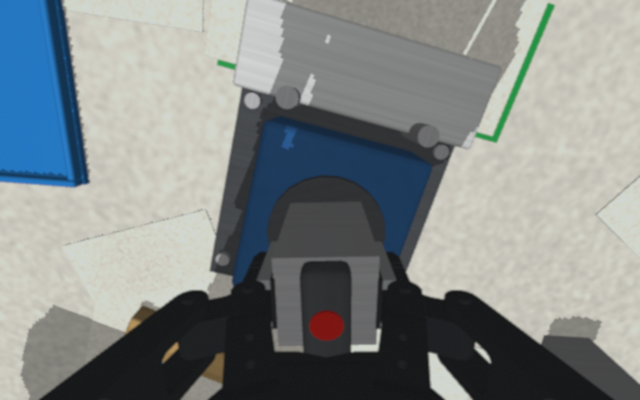

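No stop felt yet; continue.

Call:
{"op": "move_arm", "data": {
  "deltas": [
    [[0, 0, -0.02], [0, 0, 0], 1],
    [[0, 0, -0.04], [0, 0, 0], 1],
    [[0, 0, -0.06], [0, 0, 0], 1]
  ]
}}

```text
time: 12.18
tool_pos: [0.5075, 0.0332, 0.0835]
tcp_rot: [3.09, 0.551, 0.001]
wrist_force: [-3.3, -4.2, 4.2]
width: 0.46
```

```bash
python3 -c "
from h import *
s=status.read_state(); print(s['time'],s['tcp_rot'],s['torque'],s['wrist_force'],s['q'][5],s['joint_torque'][5])"
```

```text
12.175 [3.08967895e+00 5.50604979e-01 1.16893395e-03] [-0.61900677  0.53840752  1.33382227] [-3.32240546 -4.22696977  4.15579751] 1.2387334671524093 1.0836706683039665
```

The stop is clearly felt (1.3 N m, against about 0.15 for the free spindle). Back off 5° within the play, then lift straight up.

Call:
{"op": "move_arm", "data": {
  "deltas": [
    [[0, 0, -0.01], [0, 0, 0], 1],
    [[0, 0, -0.01], [0, 0, 0], 1],
    [[0, 0, 0.03], [0, 0, 0], 1],
    [[0, 0, 0.06], [0, 0, 0], 1],
    [[0, 0, 0.06], [0, 0, 0.1], 1],
    [[0, 0, 0.06], [0, 0, 0.25], 1],
    [[0, 0, 0.06], [0, 0, 0.5], 1],
    [[0, 0, 0.06], [0, 0, 0.8], 1],
    [[0, 0, 0.06], [0, 0, 1], 1],
    [[0, 0, 0.06], [0, 0, 1], 1]
  ]
}}

```text
time: 13.42
tool_pos: [0.5084, 0.0349, 0.1844]
tcp_rot: [3.064, 0.691, 0.007]
wrist_force: [-0.2, 0.3, -4.1]
width: 0.455
```

```bash
python3 -c "
from h import *
s=status.read_state(); print(s['time'],s['tool_pos'],s['tcp_rot'],s['torque'],s['wrist_force'],s['width'])"
```

```text
13.425 [0.50840026 0.03494737 0.18439526] [3.06433228 0.69090497 0.00735495] [-0.04026405 -0.03714527 -0.01909022] [-0.24674714  0.32160449 -4.13001239] 0.45541970240803886
```

Call:
{"op": "move_arm", "data": {
  "deltas": [
    [[0, 0, 0], [0, 0.3, 0], 1],
    [[0, 0, 0], [0, 0.65, 0], 1],
    [[0, 0, 0], [0, 1, 0], 1]
  ]
}}

```text
time: 13.8
tool_pos: [0.5057, 0.1354, 0.1805]
tcp_rot: [-3.064, -0.69, 0.004]
wrist_force: [0.7, 0.1, -3.7]
width: 0.46
```

Call:
{"op": "move_arm", "data": {
  "deltas": [
    [[0, 0, 0], [0, 0.35, 0], 1],
    [[0, 0, 0], [0, 0.7, 0], 1],
    [[0, 0, 0], [0, 1, 0], 1]
  ]
}}

```text
time: 14.18
tool_pos: [0.5056, 0.2357, 0.1803]
tcp_rot: [-3.064, -0.692, 0.004]
wrist_force: [-0.2, -0.2, -3.6]
width: 0.458
```

Call:
{"op": "move_arm", "data": {
  "deltas": [
    [[0, 0, 0], [-0.03, 0.3, 0], 1],
    [[0, 0, 0], [-0.06, 0.6, 0], 1],
    [[0, 0, 0], [-0.06, 0.85, 0], 1],
    [[0, 0, 0], [-0.06, 0.85, 0], 1],
    [[0, 0, 0], [-0.06, 0.85, 0], 1]
  ]
}}

```text
time: 14.8
tool_pos: [0.5005, 0.3191, 0.1815]
tcp_rot: [3.063, 0.692, -0.002]
wrist_force: [-0.6, -1.3, -4.4]
width: 0.458
```

```bash
python3 - <<'E'
from h import *
s=status.read_state(); print(s['time'],s['tool_pos'],s['tcp_rot'],s['width'])
im,d,ci=grab('top','t4'); w=grab('wrist','w4')[0]
W=np.zeros((600,800,3),np.uint8)
a=cv2.resize(im[150:240,130:330],(800,360),interpolation=cv2.INTER_CUBIC); W[:360]=cv2.convertScaleAbs(a,alpha=1.5)
W[360:,:384]=cv2.resize(w,(384,240)); W[360:,390:790]=cv2.resize(cv2.convertScaleAbs(im[172:220,245:325],alpha=1.7),(400,240),interpolation=cv2.INTER_CUBIC)
cv2.imwrite('pics/c4.png',W[:,:,::-1])
E
```

```text
14.8 [0.5005047  0.31910084 0.18148378] [ 3.06347576e+00  6.91971721e-01 -2.17183136e-03] 0.45782594290287215
```

View pics/c4.png

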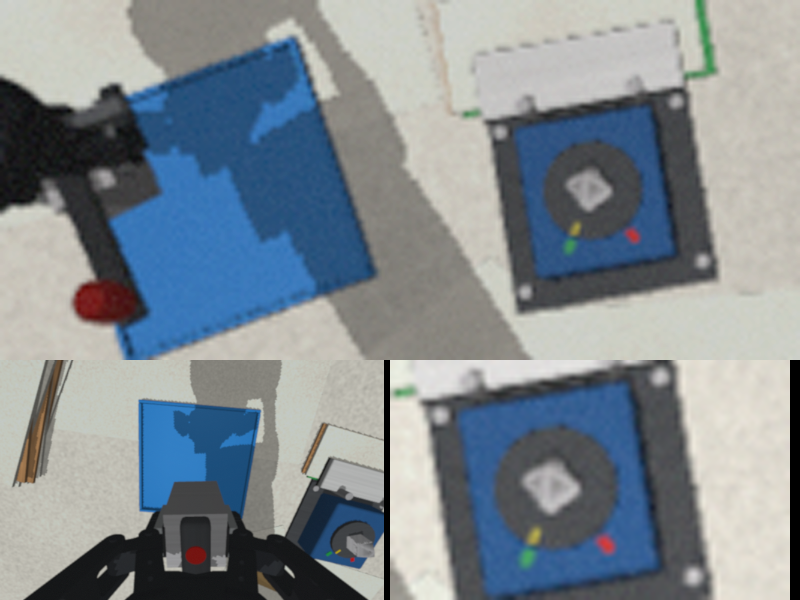

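Top view: the yellow pointer lines up with the green mark, so the clamp is locked. The crank is upright and over the tray. Lower it.

Call:
{"op": "move_arm", "data": {
  "deltas": [
    [[0, 0, 0], [0, 0, -0.3], 1],
    [[0, 0, 0], [0, 0, -0.6], 1],
    [[0, 0, 0], [0, 0, -0.9], 1],
    [[0, 0, 0], [0, 0, -1], 1],
    [[0, 0, 0], [0, 0, -1], 1]
  ]
}}

```text
time: 15.52
tool_pos: [0.5006, 0.3189, 0.0819]
tcp_rot: [3.064, 0.691, -0.002]
wrist_force: [-0.4, 0.5, -4.4]
width: 0.461
```

Call:
{"op": "move_arm", "data": {
  "deltas": [
    [[0, 0, 0], [0, 0, -0.15], 1],
    [[0, 0, 0], [0, 0, -0.3], 1],
    [[0, 0, 0], [0, 0, -0.38], 1],
    [[0, 0, 0], [0, 0, -0.42], 1],
    [[0, 0, 0], [0, 0, -0.44], 1],
    [[0, 0, 0], [0, 0, -0.44], 1]
  ]
}}

```text
time: 16.27
tool_pos: [0.501, 0.3197, 0.0384]
tcp_rot: [-3.064, -0.692, -0.001]
wrist_force: [-0.1, 0.1, -3.7]
width: 0.46
```

Call:
{"op": "move_arm", "data": {
  "deltas": [
    [[0, 0, 0], [0, 0, -0.02], 1],
    [[0, 0, 0], [0, 0, -0.04], 1],
    [[0, 0, 0], [0, 0, -0.04], 1]
  ]
}}

```text
time: 16.65
tool_pos: [0.5007, 0.3195, 0.0341]
tcp_rot: [3.064, 0.692, -0.0]
wrist_force: [0.4, -0.0, -3.8]
width: 0.458
```

Call:
{"op": "move_arm", "data": {
  "deltas": [
    [[0, 0, 0], [0, 0, -0.01], 1],
    [[0, 0, 0], [0, 0, -0.02], 1],
    [[0, 0, 0], [0, 0, -0.02], 1]
  ]
}}

```text
time: 17.02
tool_pos: [0.5009, 0.3196, 0.0325]
tcp_rot: [-3.064, -0.692, -0.0]
wrist_force: [-0.5, -0.5, -2.4]
width: 0.456
```

Call:
{"op": "move_arm", "data": {
  "deltas": [
    [[0, 0, 0], [0, 0, -0.006], 1],
    [[0, 0, 0], [0, 0, -0.006], 1]
  ]
}}

```text
time: 17.27
tool_pos: [0.501, 0.3196, 0.0325]
tcp_rot: [-3.064, -0.692, -0.0]
wrist_force: [-4.1, -1.0, 5.0]
width: 0.463
```

On the floor (+5 N). Release and rise.

Call:
{"op": "move_arm", "data": {
  "deltas": [
    [[0, 0, 0], [0, 0, 0], 0.2],
    [[0, 0, 0], [0, 0, 0], -0.2],
    [[0, 0, 0], [0, 0, 0], -0.6],
    [[0, 0, 0], [0, 0, 0], -1],
    [[0, 0, 0], [0, 0, 0], -1],
    [[0, 0, 0], [0, 0, 0], -1],
    [[0, 0, 0], [0, 0, 0], -1]
  ]
}}

```text
time: 18.15
tool_pos: [0.5008, 0.3196, 0.0316]
tcp_rot: [3.064, 0.692, 0.0]
wrist_force: [-0.2, 0.1, 0.1]
width: 0.998
```

Call:
{"op": "move_arm", "data": {
  "deltas": [
    [[0, 0, 0], [0, 0, 0.15], -1],
    [[0, 0, 0], [0, 0, 0.4], -1],
    [[0, 0, 0], [0, 0, 0.7], -1],
    [[0, 0, 0], [0, 0, 1], -1],
    [[0, 0, 0], [0, 0, 1], -1]
  ]
}}

```text
time: 18.77
tool_pos: [0.5034, 0.321, 0.1362]
tcp_rot: [-3.062, -0.691, -0.012]
wrist_force: [0.6, 0.4, 0.2]
width: 1.005
```

Call:
{"op": "move_arm", "data": {
  "deltas": [
    [[0, 0, 0], [0, 0, 0.4], -1],
    [[0, 0, 0], [0, 0, 0.8], -1],
    [[0, 0, 0], [-0.5, 0, 1], -1],
    [[0, 0, 0], [-0.9, 0, 1], -1],
    [[0, 0, 0], [-0.9, 0, 1], -1],
    [[0, 0, 0], [-0.9, 0, 1], -1]
  ]
}}

```text
time: 19.52
tool_pos: [0.411, 0.3195, 0.2313]
tcp_rot: [3.064, 0.692, 0.0]
wrist_force: [0.4, -0.8, -0.5]
width: 0.997
```

```bash
python3 - <<'E'
from h import *
s=status.read_state(); print(s['time'],s['tool_pos'],s['width'])
im,d,ci=grab('top','t5'); w,dw,cw=grab('wrist','w5'); sc=grab('scene','s5')[0]
W=np.zeros((600,800,3),np.uint8)
W[:300,:400]=cv2.resize(cv2.convertScaleAbs(im[140:260,130:290],alpha=1.5),(400,300)); W[:300,400:]=cv2.resize(w[:,53:586],(400,300))
W[300:]=cv2.resize(cv2.convertScaleAbs(sc[120:330,180:740][:, :400],alpha=1.5),(800,420))[60:360]
cv2.imwrite('pics/c5.png',W[:,:,::-1])
h=cv2.cvtColor(w,cv2.COLOR_RGB2HSV); m=(((h[...,0]<8)|(h[...,0]>172))&(h[...,1]>150)).astype(np.uint8)
for c in cv2.findContours(m,0,2)[0]:
    if cv2.contourArea(c)>40: r=cv2.minAreaRect(c); print(r,onplane(cw,*r[0],.082),bydepth(cw,dw)[int(r[0][1]),int(r[0][0])])
E
```

```text
19.525 [0.41095533 0.31945951 0.23128464] 0.9967197038098984
((371.5, 197.0), (30.0, 25.0), 90.0) [0.41680287 0.2739588  0.082     ] [0.42514006 0.28492954 0.1211578 ]
((369.5, 91.5), (13.0, 13.0), 90.0) [0.50175457 0.32091169 0.082     ] [0.50185888 0.32161136 0.08302209]
```

View pics/c5.png

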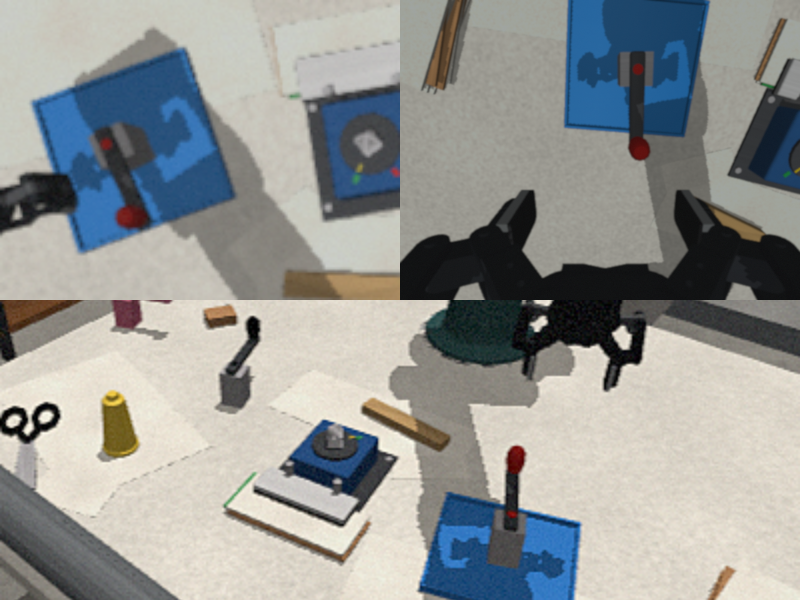

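The crank stands upright in the tray, the pointer is at green, the black crank is untouched and the gripper is clear of everything. Handing in.

```bash
python3 -c "
from h import *
print(order.finish_job())"
```

```text
the job is handed in; nothing more can be done
None
```

The clamp is locked, and the red-knob crank stands on its hub in the blue tray. I handed the job in at about 19.6 s of the 59 s allowed.

- **Fitting:** I gripped the crank by its hub and fitted it onto the shaft. It touched the collar with the TCP at 0.0834 m, against 0.0835 m expected, so it was fully down.
- **Locking:** I turned it about 75° clockwise, including the socket play. The stop came clearly at 1.3 N m, well above the spindle's 0.15 N m. After lifting the crank off, the yellow pointer lined up with the green mark.
- **Setting down:** I lowered the crank until it touched the tray floor (about 5 N) before releasing it. The last pictures show it upright near the tray centre at (0.502, 0.321). The top of its arm is at 0.083 m, as it should be for a crank standing on the 5 mm tray floor.
- **Other objects:** The black-knob crank was not touched and still stands upright. The gripper was clear of everything at the end.

The top and wrist cameras disagreed by 3–5 mm on the crank and shaft positions. I averaged the two for the crank grasp and relied on the wrist camera for fitting it onto the shaft, and both went cleanly. No check failed.

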